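# Hang the lopsided table sign from its stand

## Robot

A 7-joint arm with a two-finger parallel gripper is mounted at the origin on the work surface. World frame = base frame: x ahead of the robot, y to its left, z up, the work surface at z = 0. Lengths are in m, angles in rad, forces in N, time in s.
With the tool pointing down it reaches from about 0.4 to 0.85 m from the base axis. Payload 10.4 kg.
Tool frame: the origin (TCP) lies at the very end of the fingers, on their centre line; the grasp point (between the pads) lies 19 mm behind it; z points along the fingers, y is the direction in which the jaws open and shut (so a half turn about z gives the same grasp; the last joint's range is limited). The gripper opens to 85 mm and grips with 20 to 120 N. Pads are 22 mm wide; open, the fingers measure 114 mm over their backs; the gripper's body (76 mm by 85 mm) begins 54 mm behind the grasp point. The pads swing forward as they close: fully open they stand 13 mm farther back than shut.
Start: joints at [1.266, 0.332, -0.065, 1.46, 0.022, 1.35, -0.088], TCP at [0.174, -0.6, 0.231] pointing down, gripper open.
Joint ranges: [-2.6, 2.6], [-0.5, 2.12], [-1.47, 1.34], [0.16, 2.42], [-1.27, 4.41], [0.06, 2.06], [-2.6, 2.6]. Speed limits (rad/s): [2.22, 2.22, 2.79, 2.79, 3.14, 3.14, 3.14].

## Interface

Orientations are given as a unit quaternion [x, y, z, w].
In Python, from workcell import manip gives the robot as it stands.
- The arm moves only by the tool arm_command, never from a script. Its arguments are lists of equal length, an entry for each row: "slide": the shift along the tool's x, y, z in mm, a list of three; "turn": the turn about the tool's z in degrees; "grip": the closure, from 0 (fully open) to 1 (shut). In form: {"slide": [[tx, ty, tz], ...], "turn": [turn, ...], "grip": [grip, ...]}. A call has 1 to 10 rows; each row shifts and turns the commanded pose from where the row before left it, along the tool's axes as they then stand; what a row does not reach is not made up. A row lasts 1/12 s, in which the tool goes at most 41.7 mm and 7.16 degrees, less where a joint would pass 70% of its speed; a pose out of reach is approached as far as the arm can. A call with a gripper value outside its range is refused whole. The fingers move at their own pace and stop on an object; "newtons" is the grip in N (left out, the last holds). Time passes only in rows, so rows that do not move let the fingers close. It gives the time, the measured TCP pose, the force and the opening at its end, in the units of the state.
- manip.get_obs(): the state, without advancing time (a new reading comes with each control period).
- manip.camera(name): name is "scene" or "side" or "wrist"; returns the picture (384x512x3 uint8, blue, green, red); there is no depth.
- manip.camera_info(name): a dict with "fx", "fy", "cx", "cy" (pixels), "dist_coeffs" ([k1, k2, p1, p2, k3] as OpenCV has them; the pictures are not rectified), "rvec" (rotation vector, rad) and "tvec" (3), from world to camera coordinates, as OpenCV has them. Camera axes: x right, y down, z forward; pixel columns grow to the right and rows downward; lengths in m; the calibration is good to about 2 mm. A picture is of the moment at which its call begins: read the wrist's pose just before it. camera_info takes no time and is no camera call; for the wrist camera it gives the pose at the moment of the call.
- manip.hand_in(): hands the job in, once; it reports no verdict.
Trained networks look in the newest picture that a camera, given by its name, has taken for a name from the list of things; names that differ only in an ending like _2 or _b are one class to them, and where a whole thing is asked for, a point or a joint stands for the part that bears it (a point fixed in the world has none). Each returns a list of dicts, best first, with "score" (0 to 1); they miss things now and then, are a little off and sometimes report something else, mostly with a low value. They report only what shows in the picture. A call takes as long as a camera call. They do not tell look-alikes from the thing itself.
- manip.cut_out(target, camera): "pixels" (384x512 bool, what is visible of it).
- manip.tip_of(target, camera): "xyz" ([x, y, z] in m, in the coordinates of the camera as it stood for that picture, good to about 4 mm: a listed point, or the origin of a listed thing).
The state is a dict: "clock": time; "joint_pos": joint angles; "joint_velocities": joint speeds; "tau": joint torques, N m; "position": TCP position; "ee_rot": TCP orientation; "ft_force": force on the tool from outside, world axes, zero at the start; "torque": the same for the moment, N m; "grip_width": opening from 0.0 (shut) to 1.0 (fully open).
Only numpy, scipy, OpenCV 4.12 (cv2) and the standard library are available. Lean on these libraries where they do the work, as an engineer would, in place of code of your own. Each camera call takes 0.05 s, during which the arm holds its last target.

## Task

Slide the beech box's clear top open, take out the red table sign and hang it by its steel ring on the peg of the sign stand. The ring is off-centre, so the sign hangs aslant: bring it to its natural slant on the peg and release it slowly, so that its weight does not set it swinging when you let go and it stays hanging still. Leave the other things on the table where they are.

Things in the scene. Friction and masses are not known exactly. Their poses are not given: they have to be found in the camera images.
- box: fixed beech box, 206 x 166 x 140 mm (x, y, z), walls and floor 8 mm; origin under its centre. Its top slides towards box +x. Inside, the sign stands upright on the floor in cleats 40 mm tall, its board lying along box y, 30 mm from the box centre towards -x; the cleats leave it about 2 mm of play.
- lid (a joint): sliding clear top of the box: metres opened, 0 shut, 0.14 fully open (towards box +x); it stays where left, friction about 1.2 N. Its upper face is 138 mm above the table. The sign and room for fingers around it are uncovered from about 0.12.
- lid_bar (a point): centre of the beech grip bar on top of the sliding top: bar 14 mm (box x) x 70 mm (box y) x 26 mm tall, upright; the point is at mid height, 151 mm above the table; it moves with the top. Axes as the box's.
- sign: loose red sign with a white pawn, 0.1 to 0.18 kg, 12 mm thick (x). Board y -45 to +90, z 0 to 80 mm; a plain wood grip tab of the same thickness stands on its top edge, y -17 to +17, z 80 to 104 mm; a steel ring stands on the top edge at y +48 mm. Origin: on the underside, below the tab's centre; z up. Centre of mass at y +22, z 45 mm, so it is lopsided about the ring.
- sign_ring (a point): centre of the sign's steel ring, at (0, 48, 97) mm in the sign's frame; ring hole 32 mm across, wire 6 mm thick, ring plane = board plane; axes as the sign's. Hanging freely the sign is turned about 27 degrees from upright: a positive turn about its x axis, the tab end (-y) down, the ring end (+y) up.
- stand: fixed sign stand: round base 140 mm across, 16 mm thick; post 16 mm across, 225 mm tall; origin under its centre. A round steel peg, 8 mm thick, runs level from the post towards stand -x, 215 mm above the table, to 65 mm from the post axis; its last 20 mm rise by 12 mm to an upturned tip 85 mm from the post axis.
- stand_seat (a point): point on the centre line of the level part of the peg, 48 mm from the post axis, 215 mm above the table; the ring should hang about here (anywhere on the level part). Axes as the stand's: the peg points to -x.
- knight: white porcelain chess knight, 95 mm tall, foot 42 mm across, loose; origin under its centre; leave it alone
- bowl: steel bowl of spare pawns, 120 mm across, 65 mm tall, loose; origin under its centre; leave it alone
- clock: grey two-dial game clock, 60 x 170 x 95 mm (x, y, z), loose; origin under its centre; leave it alone
- lamp: compact aluminium lamp with a button, 260 mm tall, base 110 mm across, loose; origin under its centre; leave it alone
- mug: blue mug, 80 mm across, 90 mm tall, loose; origin under its centre; leave it alone
- king: dark wooden chess king, 97 mm tall, foot 36 mm across, loose; origin under its centre; leave it alone
There are look-alikes about, which are no part of the job. Leave any blue or orange look-alike of the stand alone.

How it is judged:
By the outcome, as a careful person would: the job done as asked, in the order asked, and still so for the second after the job is handed in, with the robot touching nothing.
It also fails if it takes over 66 s, if anything falls off the work surface, if the arm or the gripper's body presses on something with over 40 N, if the wrist force passes 120 N, or if a joint passes its speed limit or range.

## Working session

There is one attempt and no reset: what is moved stays moved. The work goes in short steps, Python scripts to look and compute and a tool call to move; the robot and the scene stay as the last step left them, time stands still between calls to the robot, and variables do not carry over. Pictures are saved under pics/ and viewed, and the job is handed in when it is done.

Besides the shell and the picture viewer there is one more tool, called after ">>>" as name(argument=value, ...) on one line, values as JSON. arm_command: Moves the arm, as the interface text tells. Its arguments: {"type":"object","properties":{"slide":{"type":"array","items":{"type":"array","items":{"type":"number"}}},"turn":{"type":"array","items":{"type":"number"}},"grip":{"type":"array","items":{"type":"number"}},"newtons":{"type":"number"}},"required":["slide","turn","grip"]}

```bash
mkdir -p pics; ls; python3 - <<'E'
from workcell import manip
import cv2
o=manip.get_obs(); print(o)
for c in ["scene","side","wrist"]:
    im=manip.camera(c); cv2.imwrite(f"pics/{c}0.png",im)
    i=manip.camera_info(c); print(c,{k:(v if not hasattr(v,'tolist') else v.tolist()) for k,v in i.items()})
E
```

```text
pics
{'clock': 0.0, 'joint_pos': array([ 1.26639894,  0.33288041, -0.06472508,  1.46097977,  0.02159906,
        1.34989891, -0.08848774]), 'joint_velocities': array([ 0.00274846,  0.00125137,  0.00115998, -0.00254982, -0.0001921 ,
        0.00190898, -0.0002877 ]), 'tau': array([-1.99978581e-04, -6.25444865e+01,  4.86336078e-02, -3.91606593e+01,
        1.60809903e-02,  9.95813403e-03,  1.31852502e-05]), 'position': array([ 0.17370059, -0.5999676 ,  0.23049231]), 'ee_rot': array([ 9.90085880e-01,  1.40461417e-01, -1.33138001e-04, -7.23222055e-04]), 'ft_force': array([0.59558636, 0.25468028, 0.75027038]), 'torque': array([ 0.02032901,  0.03052471, -0.02277457]), 'grip_width': 0.9998257848704751}
scene {'fx': 499.41905203151464, 'fy': 499.41905203151464, 'cx': 253.1947703379049, 'cy': 194.2085722532825, 'dist_coeffs': [-0.07352252063848963, 0.0, 0.0, 0.0, 0.0], 'rvec': [2.1078171576728013, 0.8878562814314247, -0.45328869372399233], 'tvec': [-0.30251376842286043, -0.1232489222650764, 2.044040064641412]}
side {'fx': 389.64649394236653, 'fy': 389.64649394236653, 'cx': 253.1222016948385, 'cy': 193.04207234219572, 'dist_coeffs': [-0.008528377780829929, 0.0, 0.0, 0.0, 0.0], 'rvec': [0.8676399411101902, -2.275751330176105, 1.2927246023218546], 'tvec': [0.35949434831456406, 0.29794030309846103, 0.9349456164795812]}
wrist {'fx': 308.6010309169901, 'fy': 308.6010309169901, 'cx': 258.1485559547663, 'cy': 186.67431117659456, 'dist_coeffs': [-0.056425935237981804, 0.0, 0.0, 0.0, 0.0], 'rvec': [-2.321110219817313, 1.741230745902146, 0.25185826441391906], 'tvec': [-0.625416365739294, -0.03739200559256027, 0.37809858585026596]}
```

View pics/scene0.png

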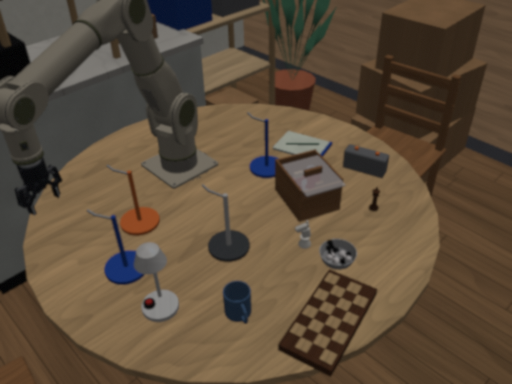

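View pics/side0.png

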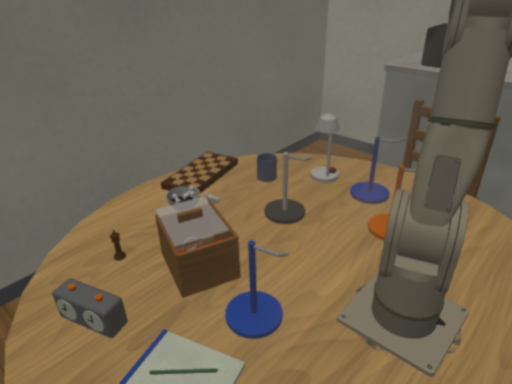

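View pics/wrist0.png

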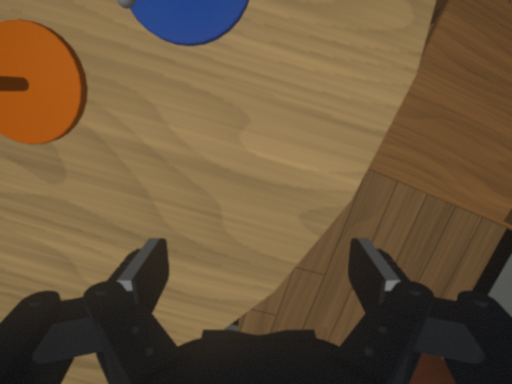

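The scene image shows the dark, unpainted stand (base at about 228,245, peg tip at 205,188) as the real one. The two blue and one orange stands are look-alikes. The box is at (308,185) with its lid bar at (313,170).

```bash
cat > h.py <<'E'
import numpy as np, cv2
from workcell import manip
from scipy.spatial.transform import Rotation as R
def info(c):
    i=manip.camera_info(c); K=np.array([[i['fx'],0,i['cx']],[0,i['fy'],i['cy']],[0,0,1]]); 
    return K,np.array(i['dist_coeffs'],float),np.array(i['rvec'],float),np.array(i['tvec'],float)
def c2w(c,p,inf=None):
    K,d,r,t=inf or info(c); return cv2.Rodrigues(r)[0].T@(np.array(p)-t)
def proj(c,P,inf=None):
    K,d,r,t=inf or info(c); return cv2.projectPoints(np.array(P,float).reshape(-1,1,3),r,t,K,d)[0].reshape(-1,2)
def ray(c,uv,inf=None):
    K,d,r,t=inf or info(c); n=cv2.undistortPoints(np.array([[uv]],float),K,d)[0,0]; Rm=cv2.Rodrigues(r)[0]
    return -Rm.T@t, Rm.T@np.array([n[0],n[1],1])
def onz(c,uv,z,inf=None):
    o,v=ray(c,uv,inf); return o+v*(z-o[2])/v[2]
def tips(n,c):
    inf=info(c)
    return [(round(e['score'],2),np.round(c2w(c,e['xyz'],inf),4).tolist()) for e in manip.tip_of(n,c)]
E
python3 - <<'E'
from h import *
for c in ["scene","side"]:
    for n in ["box","lid_bar","stand","stand_seat","sign_ring","sign"]:
        print(c,n,tips(n,c))
for c in ["knight","bowl","clock","lamp","mug","king"]: print(c,tips(c,"scene"))
for c in ["scene","side"]:
    im=cv2.imread(f"pics/{c}0.png")
    for n,(x0,x1,y0,y1) in {"scene":{"box":(255,365,130,240),"st":(180,270,170,270)},"side":{"box":(140,260,180,300),"st":(250,330,140,230)}}[c].items():
        cv2.imwrite(f"pics/{c}_{n}.png",cv2.resize(im[y0:y1,x0:x1],None,fx=5,fy=5,interpolation=cv2.INTER_CUBIC))
print(manip.get_obs()['clock'])
E
```

```text
scene box [(0.67, [0.517, 0.1974, 0.0013])]
scene lid_bar [(0.71, [0.5477, 0.1837, 0.1479]), (0.52, [0.4546, -0.183, 0.2166])]
scene stand [(0.92, [0.5026, -0.1743, -0.0002]), (0.9, [0.1845, -0.3173, -0.0001]), (0.76, [0.3477, -0.4682, -0.0056]), (0.61, [0.2681, 0.2304, -0.0019])]
scene stand_seat [(0.95, [0.2254, 0.2224, 0.2139]), (0.91, [0.3067, -0.4943, 0.2139]), (0.87, [0.1444, -0.336, 0.2153]), (0.73, [0.4563, -0.1839, 0.2163])]
scene sign_ring []
scene sign [(0.67, [0.5582, 0.4999, -0.0024])]
side box []
side lid_bar [(0.85, [0.5454, 0.1865, 0.1514])]
side stand [(0.97, [0.3409, -0.4707, 0.0072]), (0.84, [0.2764, 0.2304, 0.0008]), (0.72, [0.5001, -0.1711, 0.0027]), (0.62, [0.1826, -0.3195, -0.0036])]
side stand_seat [(0.67, [0.452, -0.1842, 0.2182]), (0.66, [0.3027, -0.4967, 0.2185]), (0.57, [0.2213, 0.2225, 0.2192])]
side sign_ring [(0.65, [0.4955, 0.2313, 0.1068])]
side sign [(0.36, [0.5498, -0.4847, 0.0004])]
knight [(0.51, [0.6698, 0.0179, 0.0057])]
bowl [(0.89, [0.7984, 0.0282, 0.0001])]
clock [(0.61, [0.5563, 0.4989, -0.0012])]
lamp [(0.59, [0.5498, -0.485, -0.0015])]
mug [(0.86, [0.7197, -0.3321, 0.0023])]
king [(0.74, [0.4541, -0.1842, 0.213]), (0.63, [0.721, 0.3267, 0.0013])]
1.05
```

View pics/scene_box.png

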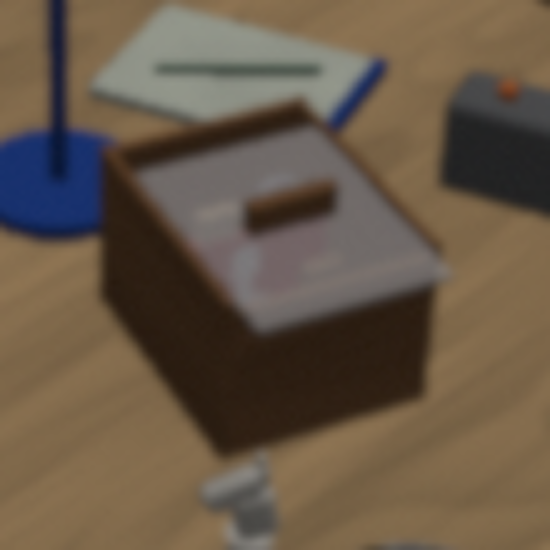

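View pics/side_box.png

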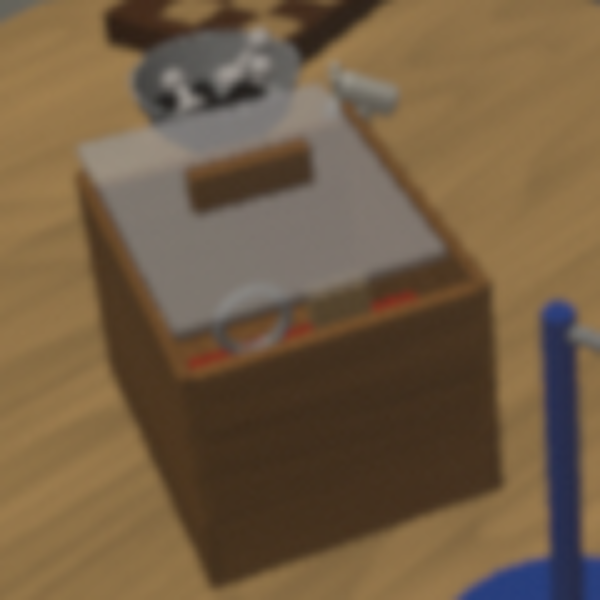

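View pics/side_st.png

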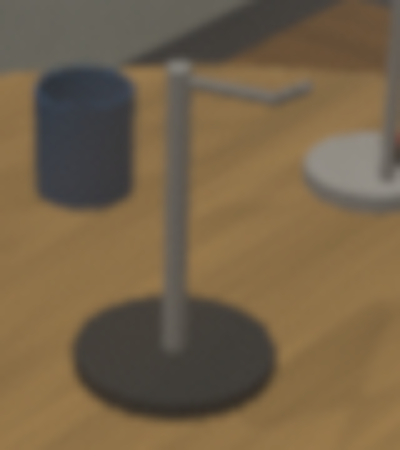

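View pics/scene_st.png

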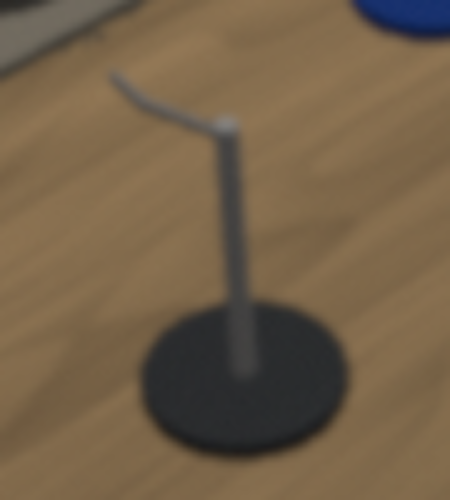

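```bash
python3 - <<'E'
from h import *
from scipy.optimize import least_squares
X,Y,H=.103,.083,.14
obs=[("side",(-X,Y,H),(176.4,255.6)),("side",(-X,-Y,H),(237.6,237)),("side",(-X,Y,0),(183,297.4)),("side",(-X,-Y,0),(240,277.6)),
("scene",(-X,-Y,H),(276.6,160.4)),("scene",(-X,Y,H),(315.4,149.6)),("scene",(X,-Y,0),(299.4,221)),("scene",(X,Y,0),(339.6,209.4)),("scene",(-X,-Y,0),(275.6,189.4)),("scene",(X,Y,H),(343,179.6))]
I={c:info(c) for c in("side","scene")}
def w(p,P): c,s=np.cos(p[2]),np.sin(p[2]); return [p[0]+c*P[0]-s*P[1],p[1]+s*P[0]+c*P[1],P[2]]
f=lambda p:np.concatenate([proj(c,w(p,P),I[c])[0]-uv for c,P,uv in obs])
r=least_squares(f,[.517,.197,-.2],loss='soft_l1'); p=r.x
print(p[:2],np.degrees(p[2])); print(np.round(f(p).reshape(-1,2),1).tolist())
for q in [(.5468,.1850,.15),(.4955,.2313,.1068)]:
    d=np.array(q[:2])-p[:2];c,s=np.cos(p[2]),np.sin(p[2]); print(c*d[0]+s*d[1],-s*d[0]+c*d[1])
# stand: tip pixels
obs2=[("side",(0,0,.225),(250+178/5,140+65/5)),("side",(-.065,0,.215),(250+274/5,140+98/5)),("side",(-.085,0,.227),(250+308/5,140+88/5)),
("scene",(0,0,.225),(180+227/5,170+123/5)),("scene",(-.065,0,.215),(180+145/5,170+103/5)),("scene",(-.085,0,.227),(180+114/5,170+74/5)),("scene",(0,0,.016),(180+244/5,170+372/5)),("side",(0,0,.016),(250+174/5,140+348/5))]
f=lambda p:np.concatenate([proj(c,w(p,P),I[c])[0]-uv for c,P,uv in obs2])
r=least_squares(f,[.501,-.173,.23]); p=r.x
print(p[:2],np.degrees(p[2]),w(p,(-.048,0,.215))); print(np.round(f(p).reshape(-1,2),1).tolist())
E
```

```text
[0.51854353 0.19640939] -21.214923526711644
[[-1.2, -0.3], [0.4, -1.1], [-0.9, 0.2], [0.3, -0.5], [-1.8, -1.7], [-0.1, -1.2], [-0.5, 1.1], [0.5, 0.2], [-1.0, -0.4], [0.6, -0.9]]
0.030470203328754972 -0.00041107114661314594
-0.034107634481554294 0.024187360993370634
[ 0.50237132 -0.17457012] 13.50245453809037 [np.float64(0.45569804060983804), np.float64(-0.1857775019265236), 0.215]
[[-0.2, -0.1], [-0.3, 0.0], [-0.9, -0.3], [-0.4, -0.3], [-0.9, -0.5], [-0.1, 0.2], [-0.3, -0.9], [-0.4, -0.9]]
```

The fits agree with the networks to within a few mm:
- **Box:** centre (0.5185, 0.196), yaw −21.2°. The lid bar is at box x ≈ +30 mm and the ring is towards box +y.
- **Stand:** centre (0.502, −0.1746), yaw 13.5°.

I'll lift and turn so that tool x lies along box y and tool y along box x.

>>> arm_command(slide=[[0,0,-9],[0,0,-9],[0,0,-9],[0,0,-9],[0,0,-9],[0,0,-9],[0,0,-9],[0,0,-7]], turn=[-6.6,-6.6,-6.6,-6.6,-6.6,-6.6,-6.6,-6.4], grip=[0,0,0,0,0.3,0.3,0.3,0.3])

```text
clock: 1.72
position: [0.1738, -0.6005, 0.3022]
ee_rot: [0.824, 0.567, -0.0, 0.0]
ft_force: [0.1, 0.6, -0.1]
grip_width: 0.698
```

```bash
cat >> h.py <<'E'
def pose():
    o=manip.get_obs(); r=R.from_quat(o['ee_rot']).as_matrix(); return o,np.array(o['position']),r
def togo(P,th=None):
    o,p,r=pose(); d=r.T@(np.array(P)-p)*1000
    t=np.degrees(np.arctan2(r[1,0],r[0,0]))
    print("clock %.2f pos %s theta %.2f gw %.3f F %s"%(o['clock'],np.round(p,4),t,o['grip_width'],np.round(o['ft_force'],1)),"tilt",np.round(r[:2,2],4))
    print("togo tool mm",np.round(d,1), "turn", None if th is None else round(t-th,2))
def fr(o,yaw,P):
    c,s=np.cos(np.radians(yaw)),np.sin(np.radians(yaw)); return np.array([o[0]+c*P[0]-s*P[1],o[1]+s*P[0]+c*P[1],P[2]])
box=lambda *P: fr((.5185,.1964),-21.2,P)
stand=lambda *P: fr((.5020,-.1743),13.5,P)
E
python3 -c "
from h import *
togo((.5468,.185,.25),68.8)"
```

```text
clock 1.72 pos [ 0.1738 -0.6005  0.3022] theta 69.07 gw 0.698 F [ 0.1  0.6 -0.1] tilt [ 0.0002 -0.0007]
togo tool mm [866.9  67.8  51.7] turn 0.27
```

>>> arm_command(slide=[[35,3,0],[35,3,0],[35,3,0],[35,3,0],[35,3,0],[35,3,0],[35,3,0],[35,3,0],[35,3,0],[35,3,0]], turn=[0,0,0,0,0,0,0,0,0,0], grip=[0.3,0.3,0.3,0.3,0.3,0.3,0.3,0.3,0.3,0.3])

```text
clock: 2.55
position: [0.3291, -0.2834, 0.3015]
ee_rot: [0.825, 0.565, -0.0, 0.0]
ft_force: [0.3, 0.9, -0.4]
grip_width: 0.7
```

>>> arm_command(slide=[[35,3,0],[35,3,0],[35,3,0],[35,3,0],[35,3,0],[35,3,0],[35,3,0],[35,3,0],[35,3,0],[35,3,0]], turn=[0,0,0,0,0,0,0,0,0,0], grip=[0.3,0.3,0.3,0.3,0.3,0.3,0.3,0.3,0.3,0.3])

```text
clock: 3.38
position: [0.484, 0.0319, 0.3018]
ee_rot: [0.826, 0.564, 0.0, 0.001]
ft_force: [0.3, 0.2, -0.4]
grip_width: 0.699
```

>>> arm_command(slide=[[32,2,8],[32,2,9],[30,1,9],[25,1,9],[20,1,9],[12,0,8],[6,0,0],[0,0,0]], turn=[0,0,0,0,0,0,0,0], grip=[0.3,0.3,0.3,0.3,0.3,0.3,0.3,0.3])

```text
clock: 4.05
position: [0.5467, 0.1753, 0.2491]
ee_rot: [0.825, 0.565, -0.0, -0.001]
ft_force: [0.1, -1.2, 0.8]
grip_width: 0.701
```

```bash
python3 - <<'E'
from h import *
togo((.5468,.185,.142),68.8)
for c in("wrist",):
    cv2.imwrite(f"pics/{c}1.png",manip.camera(c)); 
    for n in ("lid_bar","sign_ring","box"): print(c,n,tips(n,c))
E
```

```text
clock 4.05 pos [0.5467 0.1753 0.2491] theta 68.85 gw 0.701 F [ 0.1 -1.2  0.8] tilt [-0.0009  0.0007]
togo tool mm [  9.1  -3.3 107.1] turn 0.05
wrist lid_bar [(0.97, [0.5454, 0.1829, 0.1494])]
wrist sign_ring []
wrist box [(0.73, [0.5172, 0.1905, -0.0016]), (0.27, [0.799, 0.0193, 0.0013])]
```

View pics/wrist1.png

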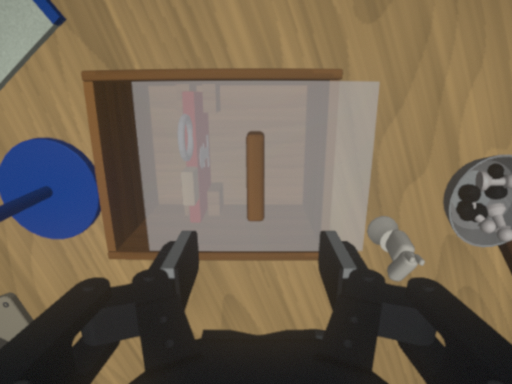

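The wrist view shows the bar at (256,176) and the sign under the clear top, with the ring at (187,138) and the tab at (190,188). The lid is already about 30 mm open.

>>> arm_command(slide=[[4,-1,10],[4,-2,18],[0,0,20],[0,0,20],[0,0,16],[0,0,12],[0,0,8],[0,0,0]], turn=[0,0,0,0,0,0,0,0], grip=[0.3,0.3,0.3,0.3,0.3,0.3,0.3,0.3])

```text
clock: 4.92
position: [0.5464, 0.182, 0.1438]
ee_rot: [0.825, 0.564, -0.001, -0.0]
ft_force: [-0.3, -0.3, -0.1]
grip_width: 0.698
```

>>> arm_command(slide=[[0,0,0],[0,0,0],[0,0,0],[0,0,0],[0,0,0],[0,0,0],[0,0,0],[0,0,0]], turn=[0,0,0,0,0,0,0,0], grip=[0.5,0.7,1,1,1,1,1,1], newtons=25)

```text
clock: 5.58
position: [0.5475, 0.1828, 0.1462]
ee_rot: [0.825, 0.565, 0.001, 0.0]
ft_force: [-0.9, -0.9, 5.9]
grip_width: 0.156
```

>>> arm_command(slide=[[0,0,-3],[0,4,0],[0,10,0],[0,15,0],[0,18,0],[0,18,0],[0,16,0],[0,12,0],[0,8,0],[0,0,0]], turn=[0,0,0,0,0,0,0,0,0,0], grip=[1,1,1,1,1,1,1,1,1,1])

```text
clock: 6.42
position: [0.6418, 0.1462, 0.1464]
ee_rot: [0.825, 0.565, -0.0, -0.001]
ft_force: [2.8, 3.6, -10.9]
grip_width: 0.157
```

```bash
python3 - <<'E'
from h import *
togo(box(.14,0,.146),68.8)
E
```

```text
clock 6.42 pos [0.6418 0.1462 0.1464] theta 68.74 gw 0.157 F [  2.8   3.6 -10.9] tilt [-0.0017  0.0018]
togo tool mm [2.2 6.9 0.4] turn -0.06
```

>>> arm_command(slide=[[0,0,2],[0,0,0],[0,0,0],[0,0,0],[0,0,-5],[0,0,-15],[0,0,-25],[0,0,-25],[0,-10,-25],[0,-20,-15]], turn=[0,0,0,0,0,0,0,0,0,0], grip=[1,0.8,0.6,0.5,0.5,0.5,0.5,0.5,0.5,0.5])

```text
clock: 7.25
position: [0.6147, 0.1559, 0.2591]
ee_rot: [0.826, 0.563, 0.001, 0.001]
ft_force: [0.3, 0.3, 1.3]
grip_width: 0.498
```

>>> arm_command(slide=[[0,-25,0],[0,-25,0],[0,-25,0],[0,-20,0],[-2,-15,0],[-2,-10,0],[0,0,0]], turn=[0,0,0,0,0,0,0], grip=[0.5,0.5,0.5,0.5,0.5,0.5,0.5])

```text
clock: 7.83
position: [0.4985, 0.1974, 0.257]
ee_rot: [0.825, 0.565, 0.0, 0.001]
ft_force: [0.1, -0.6, 0.5]
grip_width: 0.502
```

```bash
python3 - <<'E'
from h import *
togo(box(-.03,-.0305,.086),68.8)
c="wrist"
cv2.imwrite(f"pics/{c}2.png",manip.camera(c)); 
for n in ("lid_bar","sign_ring","box","sign"): print(c,n,tips(n,c))
print("expect ring",box(-.03,.0255,.105),"sign",box(-.03,-.0225,.008))
print(manip.camera("side").shape,tips("sign_ring","side"),tips("sign","side"))
E
```

```text
clock 7.83 pos [0.4985 0.1974 0.257 ] theta 68.85 gw 0.502 F [ 0.1 -0.6  0.5] tilt [ 0.0012 -0.0012]
togo tool mm [-24.1 -11.3 171. ] turn 0.05
wrist lid_bar [(0.83, [0.6434, 0.1482, 0.1474]), (0.18, [0.5187, 0.1934, 0.0012])]
wrist sign_ring [(0.75, [0.5009, 0.2287, 0.1023])]
wrist box [(0.89, [0.5184, 0.1905, -0.0027])]
wrist sign [(0.78, [0.4778, 0.1896, 0.0088])]
expect ring [0.49975171 0.23102299 0.105     ] sign [0.48239373 0.18627145 0.008     ]
(384, 512, 3) [(0.81, [0.4953, 0.2309, 0.1072])] [(0.31, [0.5171, 0.1996, 0.0013])]
```

View pics/wrist2.png

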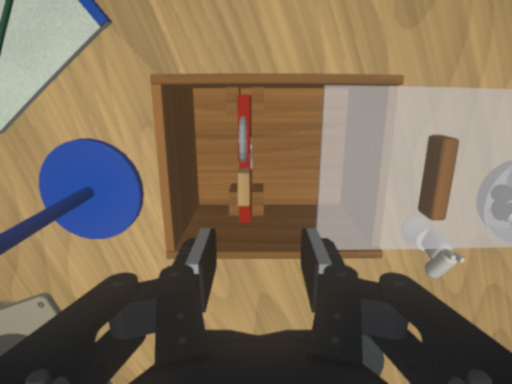

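```bash
python3 - <<'E'
from h import *
im=cv2.imread("pics/wrist2.png")[70:270,140:340]
cv2.imwrite("pics/w2c.png",cv2.resize(im,None,fx=3,fy=3,interpolation=cv2.INTER_CUBIC))
inf=info("wrist")
def tobox(P): 
    d=P[:2]-np.array((.5185,.1964));a=np.radians(-21.2);return np.round([np.cos(a)*d[0]+np.sin(a)*d[1],-np.sin(a)*d[0]+np.cos(a)*d[1]],4)
for uv,z in [((244,172),.112),((244,206),.112),((244,95),.088),((245,222),.088),((243,139),.105),((153,77),.14),((403,77),.14),((167,258),.14),((381,256),.14)]:
    print(uv,z,tobox(onz("wrist",uv,z,inf)))
E
```

```text
(244, 172) 0.112 [-0.0298 -0.0049]
(244, 206) 0.112 [-0.0302 -0.0394]
(244, 95) 0.088 [-0.03   0.066]
(245, 222) 0.088 [-0.0305 -0.0666]
(243, 139) 0.105 [-0.0307  0.0257]
(153, 77) 0.14 [-0.1005  0.0803]
(403, 77) 0.14 [0.1003 0.0809]
(167, 258) 0.14 [-0.1024 -0.0816]
(381, 256) 0.14 [ 0.1002 -0.0797]
```

View pics/w2c.png

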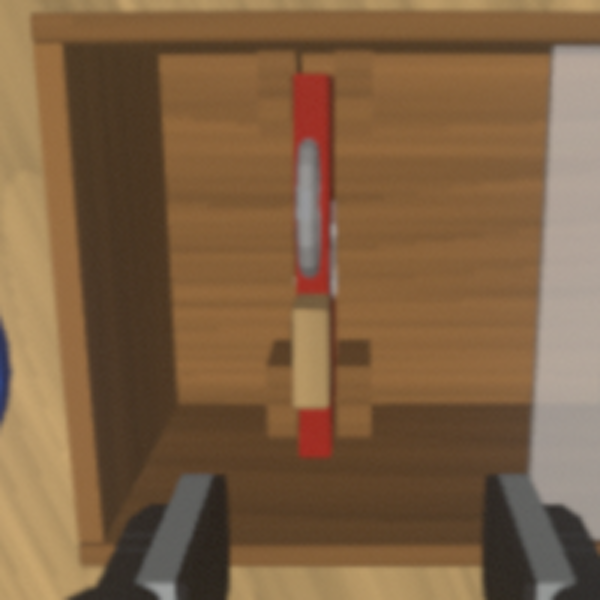

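Measured against the picture, the tab is at box (−30, −22) mm and the ring at (−30.7, +25.7), which matches the model to about 1 mm. Next I descend on the tab.

>>> arm_command(slide=[[-10,-5,0],[-12,-6,10],[0,0,20],[0,0,25],[0,0,25],[0,0,25],[0,0,22],[0,0,18],[0,0,14],[0,0,12]], turn=[0,0,0,0,0,0,0,0,0,0], grip=[0.5,0.5,0.5,0.5,0.5,0.5,0.5,0.5,0.5,0.5])

```text
clock: 9.07
position: [0.4816, 0.1801, 0.0841]
ee_rot: [0.825, 0.565, -0.0, -0.0]
ft_force: [0.8, -0.4, 0.5]
grip_width: 0.5
```

>>> arm_command(slide=[[0,0,0],[0,0,0],[0,0,0],[0,0,0],[0,0,0],[0,0,0],[0,0,0],[0,0,0]], turn=[0,0,0,0,0,0,0,0], grip=[0.5,0.7,0.8,0.9,1,1,1,1], newtons=40)

```text
clock: 9.73
position: [0.4805, 0.1813, 0.0864]
ee_rot: [0.825, 0.565, -0.001, -0.001]
ft_force: [-9.3, 0.4, 7.2]
grip_width: 0.137
```

```bash
python3 - <<'E'
from h import *
togo(box(-.03,-.029,.086),68.8)
E
```

```text
clock 9.73 pos [0.4805 0.1813 0.0864] theta 68.80 gw 0.137 F [-9.3  0.4  7.2] tilt [-0.0015  0.0003]
togo tool mm [-1.2 -0.   0.4] turn 0.0
```

>>> arm_command(slide=[[0,-1,-2],[0,0,-4],[0,0,-8],[0,0,-12],[0,0,-16],[0,0,-20],[0,0,-25],[0,0,-25],[0,0,-25],[0,0,-25]], turn=[0,0,0,0,0,0,0,0,0,0], grip=[1,1,1,1,1,1,1,1,1,1])

```text
clock: 10.57
position: [0.4816, 0.1804, 0.2505]
ee_rot: [0.825, 0.564, 0.001, 0.001]
ft_force: [1.7, 0.2, -1.1]
grip_width: 0.132
```

>>> arm_command(slide=[[0,0,-25],[0,0,-25],[0,0,-20],[0,0,-12],[0,0,-6],[0,0,0],[0,0,0]], turn=[-5,-5,-5,-5,-5,-5,-4.7], grip=[1,1,1,1,1,1,1])

```text
clock: 11.15
position: [0.4816, 0.1805, 0.3377]
ee_rot: [0.618, 0.786, 0.001, 0.002]
ft_force: [0.3, -1.1, -1.9]
grip_width: 0.132
```

```bash
python3 - <<'E'
from h import *
# grip at sign y=-6 => ring 54 to +y of tool ; approach ring x=-.125
togo(stand(-.125,-.054,.338),103.5)
c="wrist"
cv2.imwrite(f"pics/{c}3.png",manip.camera(c)); print(tips("sign_ring",c),tips("sign",c))
cv2.imwrite(f"pics/side3.png",manip.camera("side")); print(tips("sign_ring","side"),tips("sign","side"))
o,p,r=pose(); print([np.round(r.T@(np.array(t[1])-p)*1000,1) for t in tips("sign_ring",c)+tips("sign_ring","side")])
E
```

```text
clock 11.15 pos [0.4816 0.1805 0.3377] theta 103.67 gw 0.132 F [ 0.3 -1.1 -1.9] tilt [ 0.0043 -0.0002]
togo tool mm [-403.2 -189.2   -0.6] turn 0.17
[(0.78, [0.4694, 0.2317, 0.3521])] [(0.97, [0.4792, 0.1894, 0.2555])]
[(0.67, [0.4684, 0.2338, 0.3554])] [(0.6, [0.4837, 0.1855, 0.2623])]
[array([ 52.7,   0.8, -14.8]), array([ 54.9,   0.1, -19.6])]
```

View pics/wrist3.png

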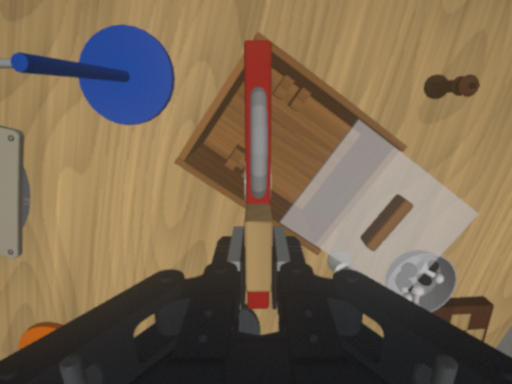

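View pics/side3.png

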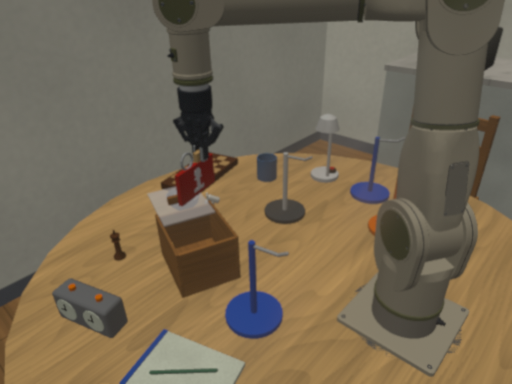

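The sign is held upright (wrist view: board spans (258,45) to (258,305), ring at (258,140)). The ring is about +54 mm in tool x and 18 mm above the TCP. I'll travel high to the side of the peg tip.

>>> arm_command(slide=[[-10,-5,0],[-22,-10,0],[-33,-15,0],[-35,-17,0],[-35,-17,0],[-35,-17,0],[-35,-17,0],[-35,-17,0],[-35,-17,0],[-35,-17,0]], turn=[0,0,0,0,0,0,0,0,0,0], grip=[1,1,1,1,1,1,1,1,1,1])

```text
clock: 12.38
position: [0.4071, -0.1573, 0.3357]
ee_rot: [0.62, 0.785, -0.0, 0.001]
ft_force: [1.4, -0.1, -1.9]
grip_width: 0.132
```

>>> arm_command(slide=[[-30,-14,0],[-25,-11,0],[-20,-9,0],[-12,-4,0],[-6,-2,0],[0,0,0],[0,0,0]], turn=[0,0,0,0,0,0,0], grip=[1,1,1,1,1,1,1])

```text
clock: 12.97
position: [0.3913, -0.2542, 0.3354]
ee_rot: [0.619, 0.785, 0.0, -0.0]
ft_force: [0.2, -0.2, -2.1]
grip_width: 0.129
```

```bash
python3 - <<'E'
from h import *
togo(stand(-.125,-.054,.2025),103.5)
c="wrist"
cv2.imwrite(f"pics/{c}4.png",manip.camera(c)); print(tips("sign_ring",c),tips("stand_seat",c),tips("stand",c))
E
```

```text
clock 12.97 pos [ 0.3913 -0.2542  0.3354] theta 103.53 gw 0.129 F [ 0.2 -0.2 -2.1] tilt [0.0002 0.0004]
togo tool mm [ -2.2   1.3 132.9] turn 0.03
[(0.64, [0.3791, -0.2017, 0.3539])] [(0.64, [0.4538, -0.1847, 0.215])] [(0.89, [0.3447, -0.4728, 0.002]), (0.66, [0.5003, -0.1777, -0.0013]), (0.59, [0.1875, -0.3156, -0.0006])]
```

View pics/wrist4.png

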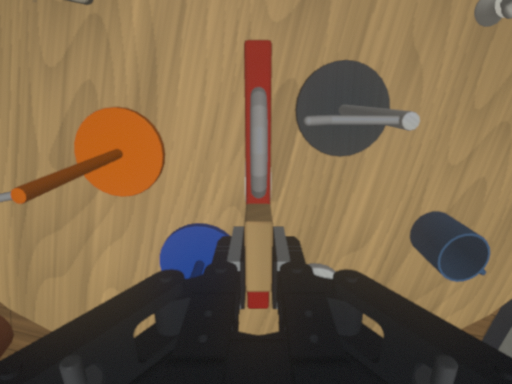

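```bash
python3 - <<'E'
from h import *
inf=info("wrist"); o,p,r=pose()
for uv,z in [((412,120),.225),((385,119.5),.215),((345,120),.215),((310,121),.227)]:
    print(uv, np.round(r.T@(onz("wrist",uv,z,inf)-p)*1000,1))
for uv in [(258,90),(258,195),(258,140)]: print(uv, np.round(r.T@(onz("wrist",uv,p[2]+.0185,inf)-p)*1000,1))
im=cv2.imread("pics/wrist4.png")[20:220,230:430]
cv2.imwrite("pics/w4c.png",cv2.resize(im,None,fx=3,fy=3,interpolation=cv2.INTER_CUBIC))
E
```

```text
(412, 120) [ 53.6 125.9 110.6]
(385, 119.5) [ 53.  107.5 120.6]
(345, 120) [ 52.2  73.3 120.6]
(310, 121) [ 52.1  41.8 108.5]
(258, 90) [ 73.6   0.2 -18.5]
(258, 195) [ 31.2   0.3 -18.5]
(258, 140) [ 54.3   0.2 -18.5]
```

View pics/w4c.png

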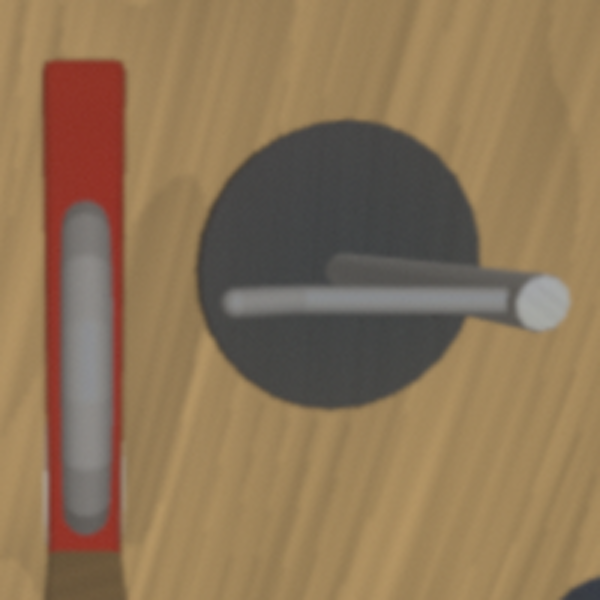

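>>> arm_command(slide=[[-1,0,8],[0,0,16],[0,0,22],[0,0,24],[0,0,22],[0,0,18],[0,0,13],[0,0,7],[0,0,3],[0,0,0]], turn=[0,0,0,0,0,0,0,0,0,0], grip=[1,1,1,1,1,1,1,1,1,1])

```text
clock: 14.0
position: [0.3908, -0.2562, 0.202]
ee_rot: [0.619, 0.785, 0.0, -0.0]
ft_force: [-0.2, -0.6, -0.5]
grip_width: 0.128
```

```bash
python3 - <<'E'
from h import *
togo(stand(-.048,-.054,.2025),103.5)
for c in ("wrist","side","scene"):
    im=manip.camera(c); cv2.imwrite(f"pics/{c}5.png",im); print(c,tips("sign_ring",c),tips("stand_seat",c))
    ps=proj(c,[stand(-.125,0,.221),stand(-.048,0,.215)]); u,v=ps.mean(0).astype(int)
    print(np.round(ps))
    a=im[max(v-75,0):v+75,max(u-100,0):u+100]
    cv2.imwrite(f"pics/{c}5c.png",cv2.resize(a,None,fx=4,fy=4,interpolation=cv2.INTER_CUBIC))
E
```

```text
clock 14.00 pos [ 0.3908 -0.2562  0.202 ] theta 103.46 gw 0.128 F [-0.2 -0.6 -0.5] tilt [-0.0003  0.0003]
togo tool mm [-0.3 79.3 -0.5] turn -0.04
wrist [(0.67, [0.3798, -0.2037, 0.2179])] [(0.79, [0.4548, -0.1853, 0.2146])]
[[262. 140.]
 [440. 139.]]
side [(0.7, [0.3815, -0.2071, 0.2238]), (0.33, [0.5478, -0.4844, 0.0022])] [(0.84, [0.1405, -0.3376, 0.2125]), (0.78, [0.4554, -0.1857, 0.2166]), (0.66, [0.3021, -0.4968, 0.2191]), (0.63, [0.2237, 0.2236, 0.2193]), (0.47, [0.3791, -0.2053, 0.222])]
[[323. 162.]
 [299. 159.]]
scene [(0.93, [0.3826, -0.207, 0.2138])] [(0.79, [0.1422, -0.3362, 0.2129]), (0.77, [0.2243, 0.2244, 0.2127]), (0.64, [0.304, -0.4957, 0.2156]), (0.6, [0.4555, -0.1821, 0.2152]), (0.43, [0.7221, 0.3273, -0.0001])]
[[193. 182.]
 [213. 192.]]
```

View pics/wrist5.png

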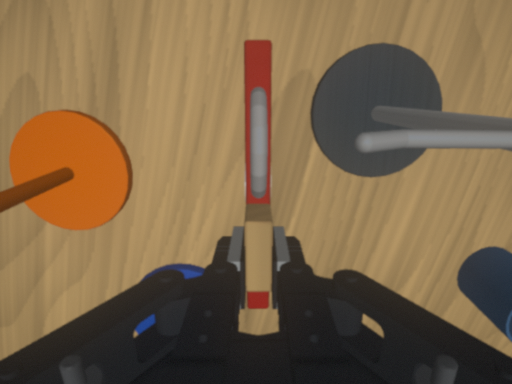

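View pics/side5c.png

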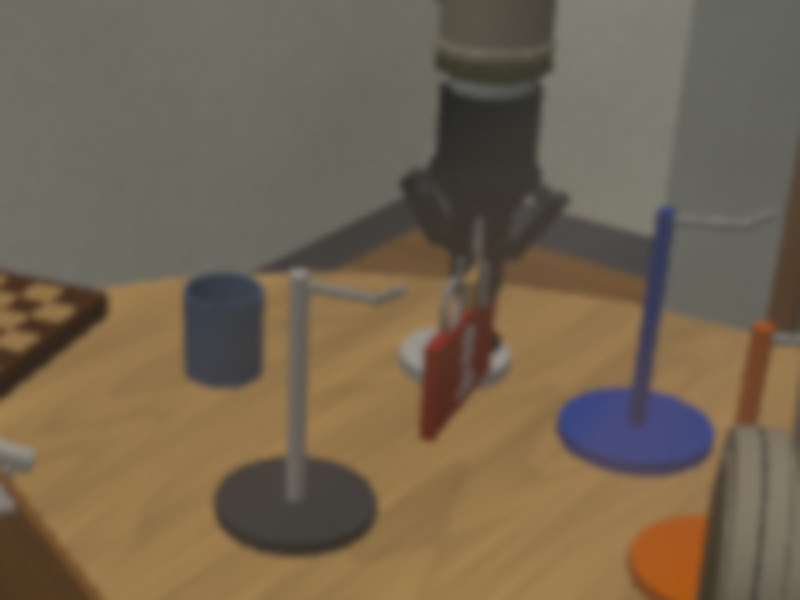

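View pics/scene5c.png

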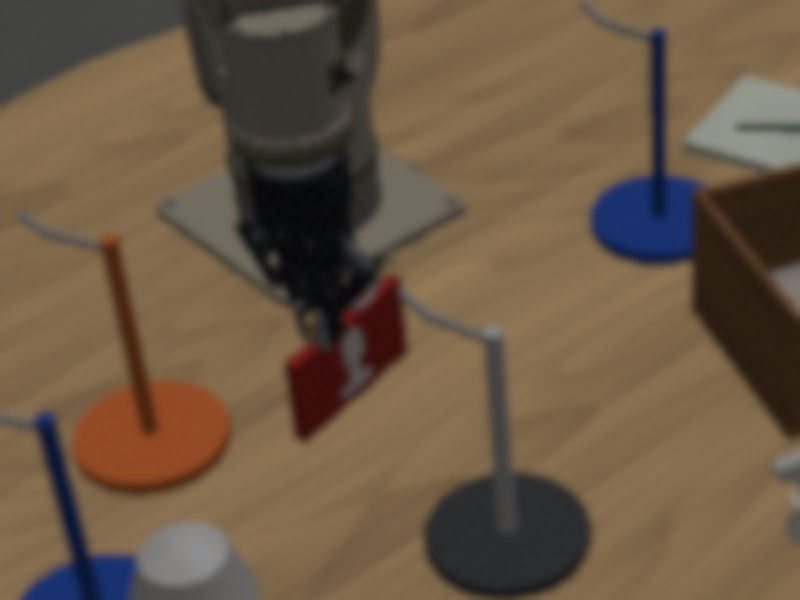

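The wrist view shows the ring (rows 88 to 197, centre about 141) in line with the peg (row about 140). Insert.

>>> arm_command(slide=[[0,5,0],[0,8,0],[0,10,0],[0,10,0],[0,10,0],[0,10,0],[0,10,0],[0,8,0],[0,6,0],[0,2,0]], turn=[0,0,0,0,0,0,0,0,0,0], grip=[1,1,1,1,1,1,1,1,1,1])

```text
clock: 15.28
position: [0.4687, -0.2374, 0.2022]
ee_rot: [0.619, 0.785, 0.0, -0.0]
ft_force: [-0.6, 0.9, -1.3]
grip_width: 0.132
```

```bash
cat > look.py <<'E'
from h import *
import sys
n=sys.argv[1]
togo(stand(-.048,-.054,.2025),103.5)
for c in ("wrist","side","scene"):
    im=manip.camera(c); cv2.imwrite(f"pics/{c}{n}.png",im); print(c,tips("sign_ring",c))
    u,v=proj(c,[stand(-.048,-.03,.19)])[0].astype(int)
    s=4 if c=="wrist" else 8
    h,w=(75,100) if s==4 else (37,50)
    a=im[max(v-h,0):v+h,max(u-w,0):u+w]
    if c!="wrist": cv2.imwrite(f"pics/{c}{n}c.png",cv2.resize(a,None,fx=s,fy=s,interpolation=cv2.INTER_CUBIC))
E
python3 look.py 6
```

```text
clock 15.28 pos [ 0.4687 -0.2374  0.2022] theta 103.50 gw 0.132 F [-0.6  0.9 -1.3] tilt [0.0002 0.0006]
togo tool mm [-0.4 -0.9 -0.3] turn 0.0
wrist [(0.76, [0.4555, -0.1831, 0.2195])]
side [(0.87, [0.4563, -0.1869, 0.2217])]
scene [(0.62, [0.4577, -0.1876, 0.2158])]
```

View pics/wrist6.png

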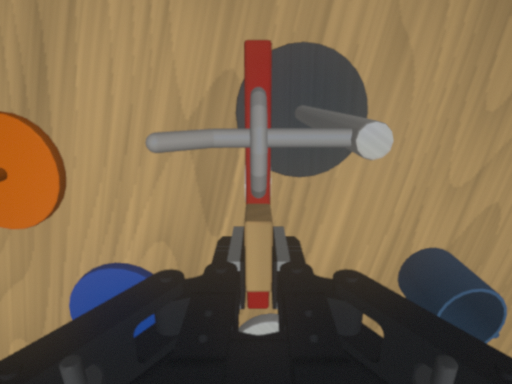

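View pics/side6c.png

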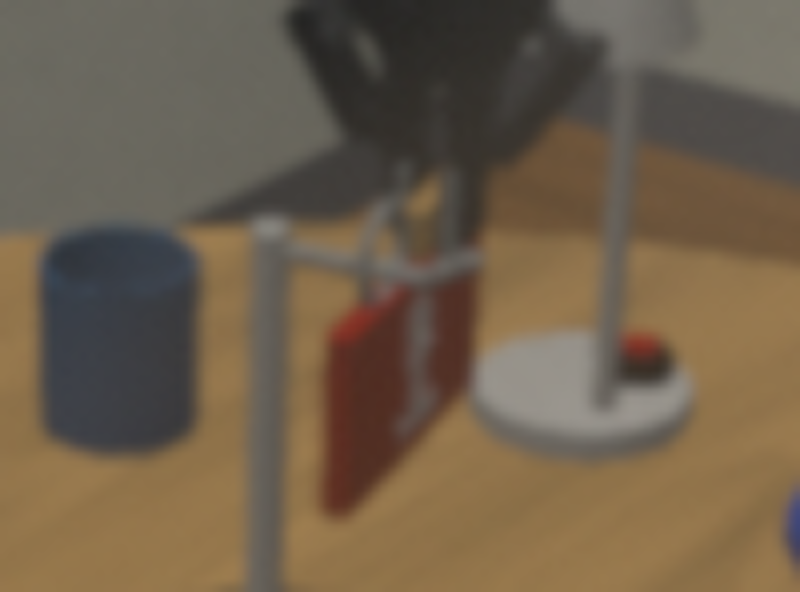

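View pics/scene6c.png

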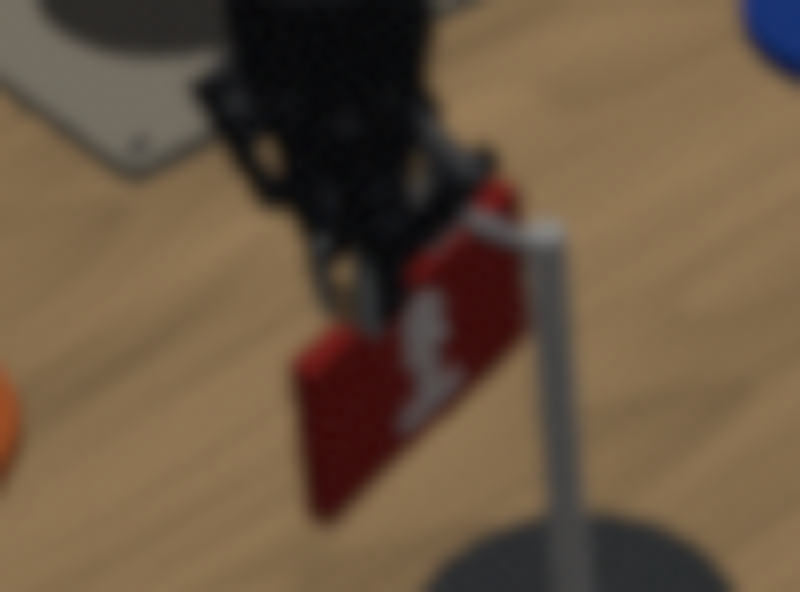

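The ring is threaded on the peg: the peg crosses the ring at wrist (258,138), well inside the level part. Next I lower until the ring bears, then follow an arc with a light grip so the sign pivots in the pads.

>>> arm_command(slide=[[0,0,4],[0,0,4],[0,0,4],[0,0,3],[0,0,1],[0,0,0]], turn=[0,0,0,0,0,0], grip=[1,1,1,1,1,1], newtons=25)

```text
clock: 16.08
position: [0.4675, -0.2379, 0.1859]
ee_rot: [0.619, 0.785, -0.0, -0.0]
ft_force: [0.1, 0.8, -1.5]
grip_width: 0.134
```

>>> arm_command(slide=[[0,0,1],[0,0,1],[0,0,1],[0,0,1],[0,0,1],[0,0,0]], turn=[0,0,0,0,0,0], grip=[1,1,1,1,1,1])

```text
clock: 16.58
position: [0.4681, -0.2377, 0.1821]
ee_rot: [0.619, 0.785, 0.0, 0.0]
ft_force: [-2.6, 2.0, 6.3]
grip_width: 0.134
```

>>> arm_command(slide=[[0.1,0,2],[0.2,0,2],[0.3,0,2],[0.4,0,2],[0.5,0,2],[0,0,0]], turn=[0,0,0,0,0,0], grip=[1,1,1,1,1,1], newtons=20)

```text
clock: 17.08
position: [0.4678, -0.2354, 0.1721]
ee_rot: [0.619, 0.785, 0.0, -0.0]
ft_force: [-4.0, 4.7, 9.8]
grip_width: 0.133
```

```bash
python3 look.py 7
```

```text
clock 17.08 pos [ 0.4678 -0.2354  0.1721] theta 103.51 gw 0.133 F [-4.   4.7  9.8] tilt [0.0003 0.0008]
togo tool mm [ -2.6  -0.4 -30.4] turn 0.01
wrist [(0.93, [0.4553, -0.1832, 0.2007])]
side [(0.97, [0.456, -0.1823, 0.2053]), (0.32, [0.5172, 0.2002, 0.002])]
scene [(0.97, [0.4568, -0.1835, 0.1975])]
```

View pics/wrist7.png

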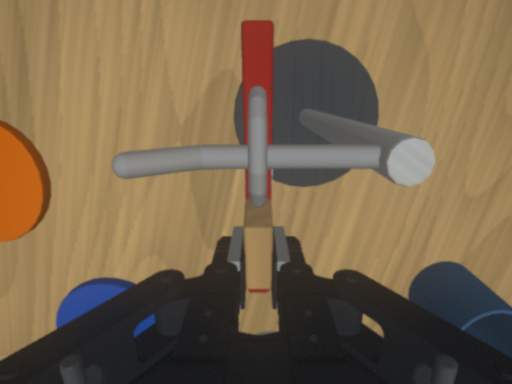

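View pics/scene7c.png

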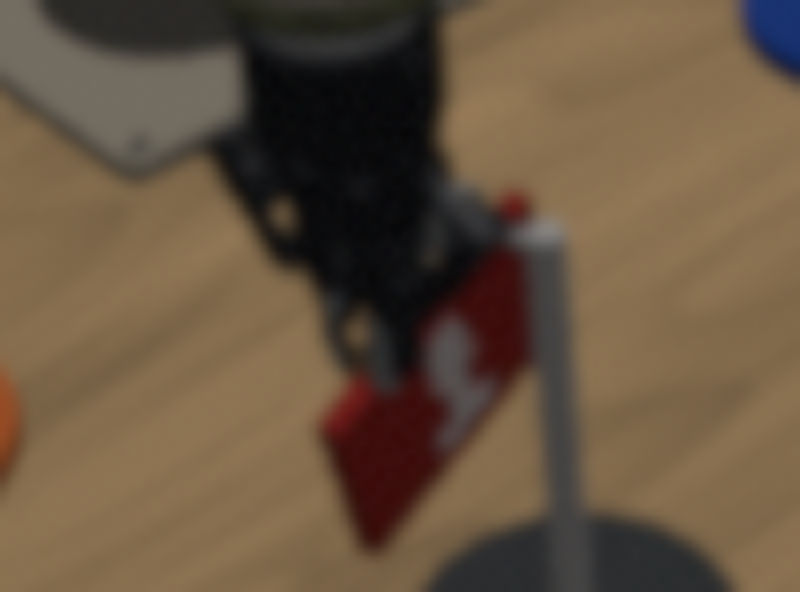

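>>> arm_command(slide=[[0.5,0,2],[0.6,0,2],[0.6,0,2],[0.7,0,2],[0.8,0,2],[0.4,0,1],[0,0,0]], turn=[0,0,0,0,0,0,0], grip=[1,1,1,1,1,1,1])

```text
clock: 17.97
position: [0.4676, -0.2321, 0.1617]
ee_rot: [0.619, 0.785, 0.001, 0.001]
ft_force: [-2.9, 4.5, 11.7]
grip_width: 0.135
```

```bash
python3 look.py 8; python3 - <<'E'
from h import *
print(tips("sign","wrist"),tips("sign","side"),tips("sign","scene"))
E
```

```text
clock 17.97 pos [ 0.4676 -0.2321  0.1617] theta 103.51 gw 0.135 F [-2.9  4.5 11.7] tilt [0.0019 0.0001]
togo tool mm [ -5.9  -1.  -40.8] turn 0.01
wrist [(0.56, [0.4557, -0.179, 0.2016])]
side [(0.63, [0.4553, -0.1837, 0.2068])]
scene [(0.75, [0.4577, -0.18, 0.1985])]
[(0.6, [0.455, -0.1859, 0.0955])] [(0.65, [0.4612, -0.1895, 0.0985])] [(0.67, [0.4563, -0.1865, 0.0952])]
```

View pics/wrist8.png

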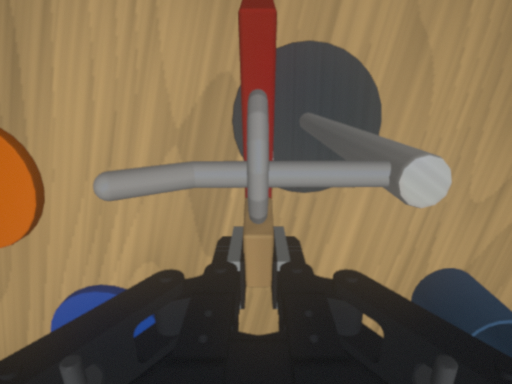

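View pics/scene8c.png

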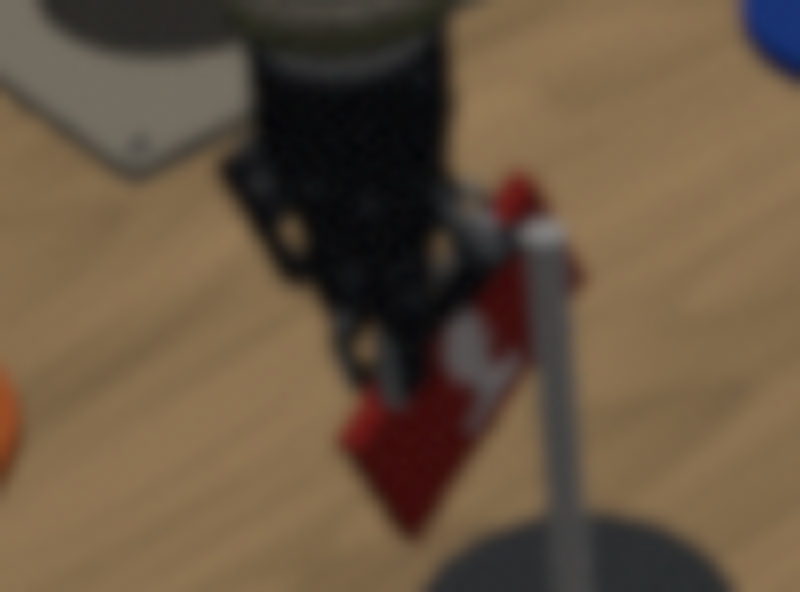

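View pics/side8c.png

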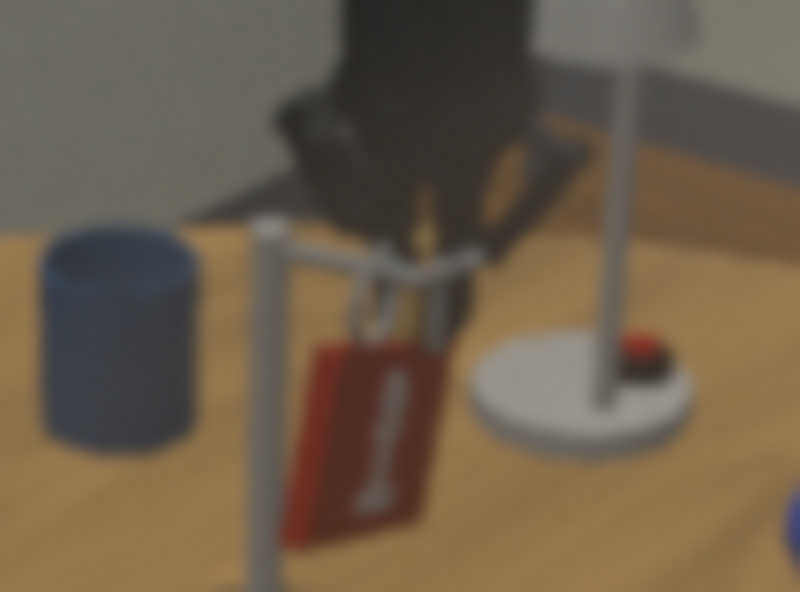

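```bash
cat > fit.py <<'E'
from h import *
from scipy.optimize import least_squares
def fit(obs):
    I={c:info(c) for c in("side","scene")}
    def off(c):
        u,v=proj(c,[stand(-.048,-.03,.19)],I[c])[0].astype(int); return np.array([u-50,v-37])
    O={c:off(c) for c in I}
    def W(p,P):  # p: ringx,ringy,ringz (stand), phi
        y,z=P[1]-.048,P[2]-.097; c,s=np.cos(p[3]),np.sin(p[3])
        return stand(p[0]+P[0],p[1]+c*y-s*z,p[2]+s*y+c*z)
    f=lambda p:np.concatenate([proj(c,[W(p,np.array(P)/1000)],I[c])[0]-(O[c]+np.array(uv)/8) for c,P,uv in obs])
    r=least_squares(f,[-.048,0,.203,.4],loss='soft_l1'); p=r.x
    print("ring stand mm",np.round(p[:3]*1000,1),"phi",round(np.degrees(p[3]),1)); print(np.round(f(p).reshape(-1,2),1).tolist())
E
python3 - <<'E'
from fit import *
fit([("side",(-6,90,80),(343,347)),("side",(-6,90,0),(310,545)),("side",(-6,-45,0),(420,522)),("side",(-6,-45,80),(448,340)),
("scene",(6,-45,80),(355,452)),("scene",(6,-45,0),(412,540)),("scene",(6,90,80),(540,180)),("scene",(6,90,0),(580,278))])
E
```

```text
ring stand mm [-4.550e+01  2.000e-01  2.025e+02] phi 22.6
[[-0.4, -0.2], [-1.0, 0.6], [0.2, 0.1], [1.1, -0.4], [-0.4, 0.1], [0.3, 0.7], [-1.1, -0.6], [0.6, -0.1]]
```

Networks and corner fit agree: slant about 23°, ring centre 12 mm under the peg. About 4° more is needed.

>>> arm_command(slide=[[0.4,0,1],[0.4,0,1],[0.4,0,1],[0.4,0,0.5],[0,0,0],[0,0,0]], turn=[0,0,0,0,0,0], grip=[1,1,1,1,1,1])

```text
clock: 18.92
position: [0.4675, -0.231, 0.1585]
ee_rot: [0.619, 0.785, 0.001, 0.001]
ft_force: [-1.4, 4.4, 12.0]
grip_width: 0.133
```

```bash
cat > ang.py <<'E'
from h import *
for c in ("wrist","side","scene"):
    a=tips("sign_ring",c);b=tips("sign",c)
    if a and b:
        d=np.array(a[0][1])-b[0][1]; y=-.233*d[0]+.972*d[1]; print(c,a[0],"phi",round(np.degrees(np.arctan2(d[2],y))-63.7,1))
E
python3 look.py 9; python3 ang.py
```

```text
clock 18.92 pos [ 0.4675 -0.231   0.1585] theta 103.49 gw 0.133 F [-1.4  4.4 12. ] tilt [ 0.0027 -0.0006]
togo tool mm [ -7.   -1.1 -44. ] turn -0.01
wrist [(0.94, [0.4593, -0.1787, 0.2023])]
side [(0.64, [0.4538, -0.1827, 0.2047]), (0.49, [0.6444, 0.1479, 0.1546])]
scene [(0.64, [0.4568, -0.1823, 0.199])]
wrist (0.94, [0.4593, -0.1787, 0.2023]) phi 26.4
side (0.64, [0.4538, -0.1827, 0.2047]) phi 26.6
scene (0.64, [0.4568, -0.1823, 0.199]) phi 26.7
```

View pics/scene9c.png

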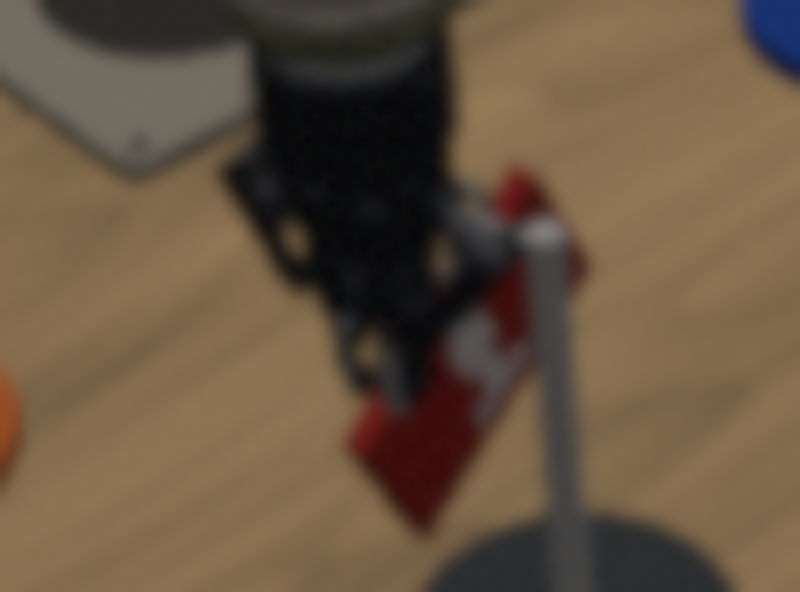

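View pics/side9c.png

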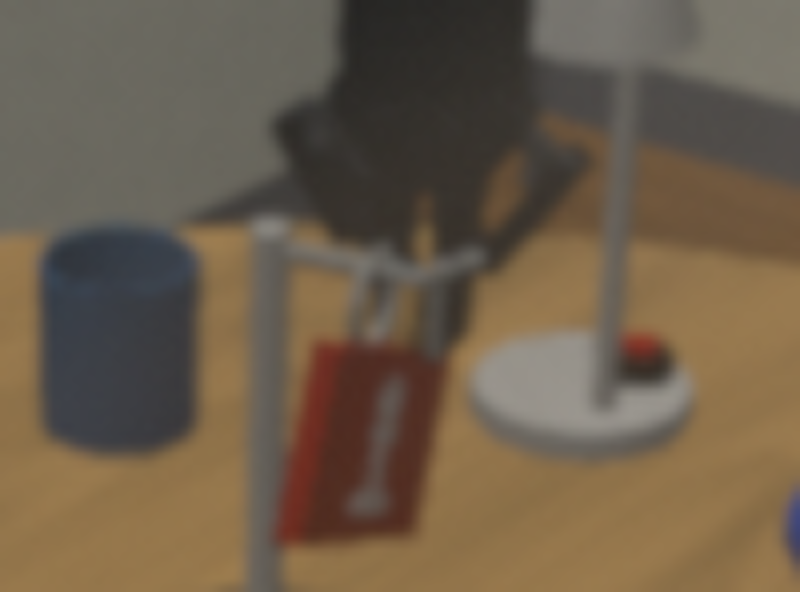

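All three cameras now give about 26.6°. I'll relieve the elastic preload first (about 12 N down, 4 N sideways), so nothing springs when the fingers open.

>>> arm_command(slide=[[0.2,0,-0.6],[0.2,0,-0.5],[0.2,0,-0.4],[0,0,0],[0,0,0]], turn=[0,0,0,0,0], grip=[1,1,1,1,1])

```text
clock: 19.93
position: [0.4667, -0.2311, 0.1589]
ee_rot: [0.62, 0.785, 0.0, 0.001]
ft_force: [3.2, -0.4, 5.1]
grip_width: 0.128
```

```bash
python3 -c "
from h import *
togo((0,0,0))
for c in ('wrist','side','scene'): manip.camera(c)
import ang; togo((0,0,0))"
```

```text
clock 19.93 pos [ 0.4667 -0.2311  0.1589] theta 103.44 gw 0.128 F [ 3.2 -0.4  5.1] tilt [ 0.0016 -0.0006]
togo tool mm [ 333.4 -400.4  158. ] turn None
wrist (0.8, [0.457, -0.1802, 0.1995]) phi 28.3
side (0.89, [0.455, -0.1818, 0.2046]) phi 26.8
scene (0.79, [0.4558, -0.1827, 0.1989]) phi 26.3
clock 20.38 pos [ 0.4667 -0.2311  0.1588] theta 103.44 gw 0.134 F [ 3.3 -0.8  5.7] tilt [ 0.0015 -0.0004]
togo tool mm [ 333.3 -400.4  158. ] turn None
```

>>> arm_command(slide=[[0,0.2,-0.3],[0,0.2,-0.3],[0,0,-0.2],[0,0,0],[0,0,0]], turn=[0,0,0,0,0], grip=[1,1,1,1,1])

```text
clock: 20.8
position: [0.4663, -0.231, 0.1591]
ee_rot: [0.62, 0.785, -0.0, 0.0]
ft_force: [2.6, -2.5, 3.2]
grip_width: 0.133
```

>>> arm_command(slide=[[0,0,0],[0,0,0],[0,0,0],[0,0,0],[0,0,0],[0,0,0],[0,0,0],[0,0,0],[0,0,0],[0,0,0]], turn=[0,0,0,0,0,0,0,0,0,0], grip=[0.9,0.89,0.885,0.88,0.877,0.875,0.873,0.871,0.869,0.867], newtons=20)

```text
clock: 21.63
position: [0.4663, -0.2309, 0.1591]
ee_rot: [0.619, 0.785, -0.0, -0.0]
ft_force: [2.9, -2.9, 2.0]
grip_width: 0.136
```

>>> arm_command(slide=[[0,0,0],[0,0,0],[0,0,0],[0,0,0],[0,0,0],[0,0,0],[0,0,0],[0,0,0],[0,0,0],[0,0,0]], turn=[0,0,0,0,0,0,0,0,0,0], grip=[0.865,0.864,0.863,0.862,0.861,0.86,0.859,0.858,0.857,0.856])

```text
clock: 22.47
position: [0.4663, -0.2307, 0.159]
ee_rot: [0.619, 0.785, -0.0, -0.0]
ft_force: [-0.3, 0.1, -0.7]
grip_width: 0.144
```

```bash
python3 look.py 10; python3 ang.py
```

```text
clock 22.47 pos [ 0.4663 -0.2307  0.159 ] theta 103.45 gw 0.144 F [-0.3  0.1 -0.7] tilt [-0.0003  0.0002]
togo tool mm [ -7.5  -0.1 -43.5] turn -0.05
wrist [(0.7, [0.4555, -0.1817, 0.2004])]
side [(0.72, [0.4533, -0.1849, 0.2032])]
scene [(0.89, [0.4566, -0.183, 0.1977])]
wrist (0.7, [0.4556, -0.1818, 0.2004]) phi 23.5
side (0.72, [0.4533, -0.1849, 0.2032]) phi 24.1
scene (0.89, [0.4566, -0.183, 0.1977]) phi 25.2
```

The forces have dropped to about zero, so the peg carries the weight. I'll keep opening slowly.

>>> arm_command(slide=[[0,0,0],[0,0,0],[0,0,0],[0,0,0],[0,0,0],[0,0,0],[0,0,0],[0,0,0],[0,0,0],[0,0,0]], turn=[0,0,0,0,0,0,0,0,0,0], grip=[0.855,0.853,0.851,0.849,0.847,0.845,0.842,0.839,0.836,0.833])

```text
clock: 23.9
position: [0.4664, -0.2308, 0.1591]
ee_rot: [0.619, 0.785, -0.0, 0.0]
ft_force: [-0.5, 0.0, 0.1]
grip_width: 0.168
```

```bash
python3 look.py 11; python3 ang.py
```

```text
clock 23.90 pos [ 0.4664 -0.2308  0.1591] theta 103.45 gw 0.168 F [-0.5  0.   0.1] tilt [ 0.0001 -0.0001]
togo tool mm [ -7.4  -0.2 -43.4] turn -0.05
wrist [(0.69, [0.4535, -0.1817, 0.2028])]
side [(0.86, [0.4532, -0.1831, 0.2041])]
scene [(0.81, [0.4553, -0.1837, 0.1975])]
wrist (0.69, [0.4535, -0.1817, 0.2028]) phi 25.9
side (0.86, [0.4532, -0.1831, 0.2041]) phi 22.4
scene (0.81, [0.4553, -0.1837, 0.1975]) phi 25.1
```

View pics/wrist11.png

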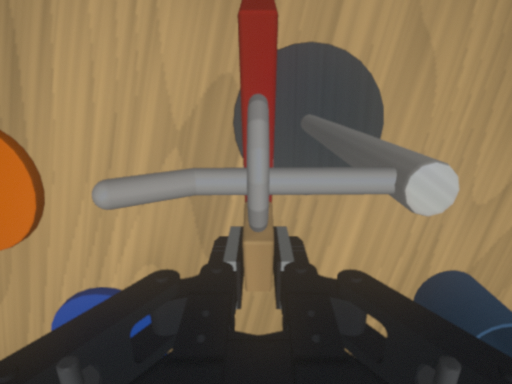

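View pics/scene11c.png

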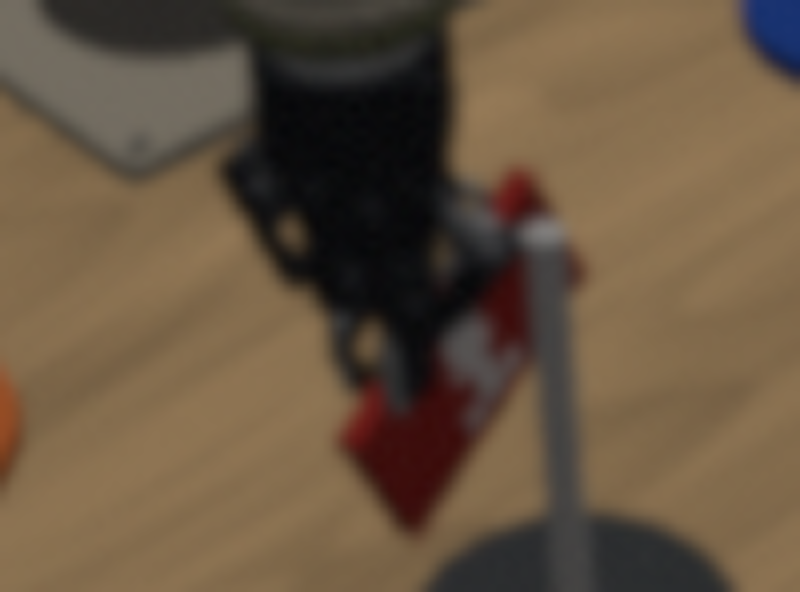

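The sign hangs on the peg with small gaps to both pads (wrist (240,265) and (278,265)) and no force. Now I open further and withdraw straight up.

>>> arm_command(slide=[[0,0,0],[0,0,0],[0,0,0],[0,0,0],[0,0,0],[0,0,0],[0,0,0],[0,0,0],[0,0,0],[0,0,0]], turn=[0,0,0,0,0,0,0,0,0,0], grip=[0.82,0.8,0.78,0.75,0.72,0.69,0.66,0.62,0.58,0.55])

```text
clock: 25.33
position: [0.4664, -0.2308, 0.1591]
ee_rot: [0.619, 0.785, -0.0, 0.0]
ft_force: [-0.6, 0.3, -0.5]
grip_width: 0.452
```

>>> arm_command(slide=[[0,0,-3],[0,0,-6],[0,0,-10],[0,0,-15],[0,0,-20],[0,0,-20],[0,0,-20],[0,0,-20],[0,0,-15],[0,0,-6]], turn=[0,0,0,0,0,0,0,0,0,0], grip=[0.55,0.55,0.55,0.55,0.55,0.55,0.55,0.55,0.55,0.55])

```text
clock: 26.17
position: [0.4673, -0.2309, 0.2974]
ee_rot: [0.619, 0.785, 0.0, 0.002]
ft_force: [-0.5, 0.3, 0.8]
grip_width: 0.452
```

```bash
python3 look.py 12; python3 ang.py; python3 look.py 13 >/dev/null; python3 ang.py; python3 - <<'E'
import cv2,numpy as np
for c in("scene","side","wrist"):
    a,b=[cv2.imread(f"pics/{c}{n}.png").astype(int) for n in(12,13)]; print(c,np.abs(a-b).max(),np.abs(a-b).mean())
E
```

```text
clock 26.17 pos [ 0.4673 -0.2309  0.2974] theta 103.46 gw 0.452 F [-0.5  0.3  0.8] tilt [ 0.0034 -0.0021]
togo tool mm [-6.8 -1.3 95. ] turn -0.04
wrist [(0.47, [0.4518, -0.1834, 0.0932])]
side [(0.85, [0.4563, -0.1818, 0.2057])]
scene [(0.68, [0.4563, -0.1851, 0.1967]), (0.19, [0.7973, 0.0262, -0.0024])]
wrist (0.47, [0.4495, -0.1825, 0.0893]) phi -20.1
side (0.85, [0.4563, -0.1818, 0.2057]) phi 24.8
scene (0.68, [0.4563, -0.1851, 0.1967]) phi -217.4
wrist (0.97, [0.4549, -0.1818, 0.203]) phi 26.0
side (0.94, [0.4536, -0.1842, 0.2058]) phi 24.8
scene (0.89, [0.4574, -0.1816, 0.1987]) phi 24.0
scene 10 0.4966566297743056
side 22 0.4682837592230903
wrist 109 2.9755723741319446
```

View pics/wrist12.png

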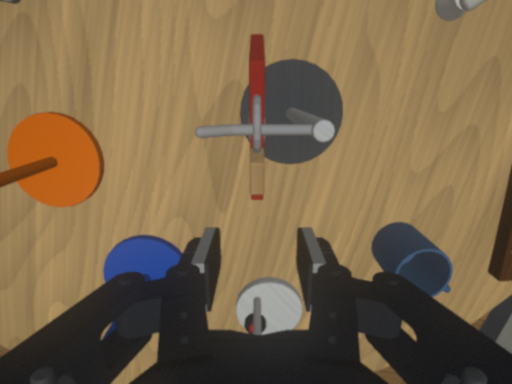

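View pics/scene12c.png

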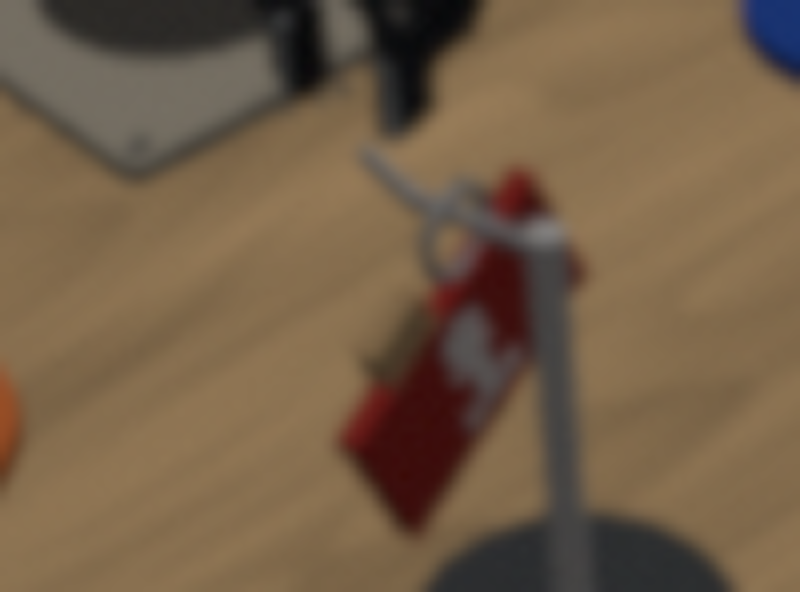

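View pics/side12c.png

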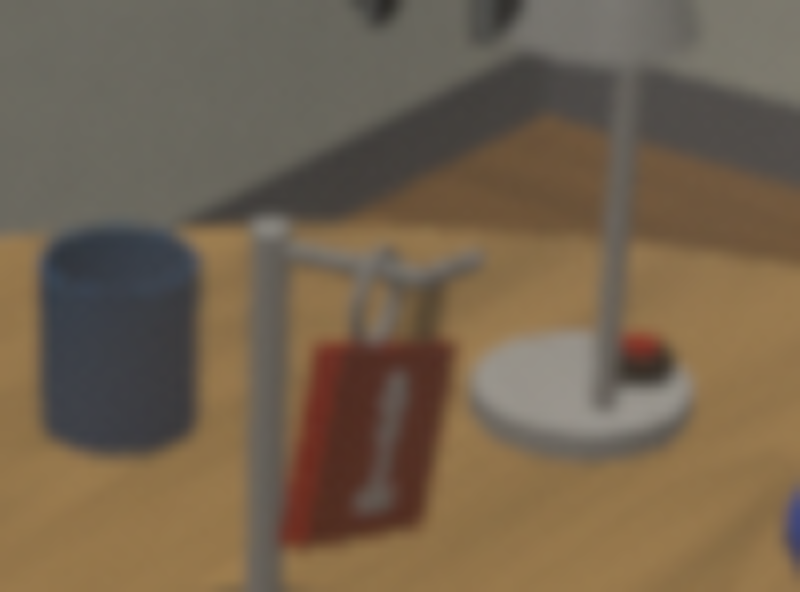

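View pics/scene13.png

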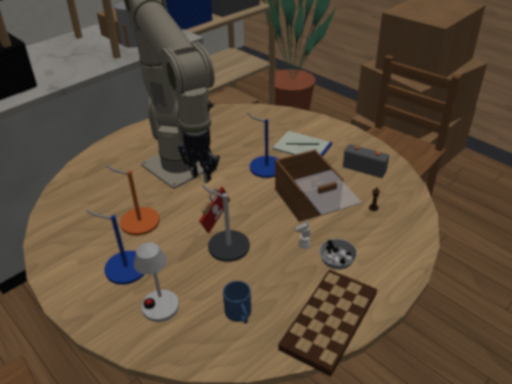

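The sign hangs by its ring and matches the earlier image. I'll wait a second, check for swing and check that the other things haven't moved.

>>> arm_command(slide=[[0,0,-5],[0,0,0],[0,0,0],[0,0,0],[0,0,0],[0,0,0],[0,0,0],[0,0,0],[0,0,0],[0,0,0]], turn=[0,0,0,0,0,0,0,0,0,0], grip=[0.55,0.55,0.55,0.55,0.55,0.55,0.55,0.55,0.55,0.55])

```text
clock: 28.2
position: [0.4664, -0.2308, 0.2991]
ee_rot: [0.619, 0.785, -0.0, 0.0]
ft_force: [-0.7, -0.0, -0.6]
grip_width: 0.452
```

```bash
python3 look.py 14; python3 look.py 15|tail -3; python3 ang.py; python3 - <<'E'
from h import *
for c in("scene","side","wrist"):
    for m in (13,14):
        a,b=[cv2.imread(f"pics/{c}{n}.png").astype(int) for n in(m,15)]
        if c=="scene": a,b=a[183:240,195:225],b[183:240,195:225]
        if c=="side": a,b=a[150:215,280:320],b[150:215,280:320]
        print(c,m,np.abs(a-b).max(),round(np.abs(a-b).mean(),2))
for n in ["knight","bowl","clock","lamp","mug","king","lid_bar"]: print(n,tips(n,"scene")[:1])
manip.hand_in(); print(manip.get_obs()['clock'])
E
```

```text
clock 28.20 pos [ 0.4664 -0.2308  0.2991] theta 103.45 gw 0.452 F [-0.7 -0.  -0.6] tilt [ 0.0001 -0.0001]
togo tool mm [-7.3 -0.2 96.6] turn -0.05
wrist [(0.77, [0.4562, -0.1807, 0.2035])]
side [(0.81, [0.4523, -0.18, 0.2044])]
scene [(0.56, [0.4598, -0.1796, 0.1961]), (0.38, [0.6712, 0.0138, 0.0026])]
wrist [(0.58, [0.4567, -0.1814, 0.1999])]
side [(0.57, [0.4558, -0.1822, 0.2034]), (0.33, [0.5553, 0.4999, 0.0007])]
scene [(0.93, [0.4576, -0.182, 0.1993])]
wrist (0.58, [0.4567, -0.1814, 0.1999]) phi 27.1
scene (0.93, [0.4576, -0.182, 0.1993]) phi 23.7
scene 13 26 0.56
scene 14 6 0.52
side 13 4 0.43
side 14 3 0.44
wrist 13 99 2.55
wrist 14 13 0.9
knight [(0.71, [0.6681, 0.0174, 0.0037])]
bowl [(0.67, [0.7996, 0.0281, -0.0005])]
clock [(0.79, [0.558, 0.4985, 0.0011])]
lamp [(0.82, [0.551, -0.4857, -0.0033])]
mug [(0.88, [0.7207, -0.3348, 0.0014])]
king [(0.45, [0.7234, 0.329, -0.0019])]
lid_bar [(0.66, [0.6405, 0.1456, 0.144])]
the job is handed in; nothing more can be done
the job is handed in; nothing more can be done
```

The red sign is hanging still by its ring on the peg of the grey sign stand, and the job was handed in at about 29 s of the 66 s allowed. No verdict is reported.

- **How it was done:** I pulled the clear top by its bar to about 0.13 m open and lifted the sign out by its tab. I threaded the ring onto the level part of the peg and lowered the tab so the sign pivoted in the fingers to about 26.6°. I eased off most of the load on the fingers before opening them slowly, then withdrew straight up.
- **Stillness:** pictures of the sign taken over the last 2 s or so before hand-in differ only by image noise, and the gripper is well clear with no force on it.
- **Slant:** the last camera readings scatter between 23.7° and 27.1°, with most of them around 25°. The sign may therefore sit a degree or two short of the 27° free-hanging angle.
- **Other things:** the knight, bowl, clock, lamp, mug and king were measured within about 4 mm of where they started, which is the networks' own accuracy. The blue and orange stands were not touched.
- **Checks that misread:** right after withdrawal, one wrist and one scene reading of the slant gave impossible angles, and the last side reading missed the sign. The pictures and the other readings contradicted the impossible ones.

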